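Open the drawer, file the stock boxes flat in its lanes and close it

ROBOT

A 6-joint arm with a two-finger parallel gripper is mounted at the origin on a cart in front of the work surface, level with it; the furniture and walls round the work are solid. World frame = base frame: x ahead of the robot, y to its left, z up, the work surface at z = 0. Lengths are in mm, angles in rad, forces in N, time in s.
With the tool pointing down it reaches from about 275 to 725 mm from the base axis. Payload 15.9 kg.
Tool frame: the origin (TCP) lies at the very end of the fingers, on their centre line; the grasp point (between the pads) lies 19 mm behind it; z points along the fingers, y is the line along which they close (so a half turn about z gives the same grasp; the last joint's range is limited). The gripper opens to 85 mm and grips with 20 to 120 N. Pads are 22 mm wide; open, the fingers measure 114 mm over their backs; the gripper's body (76 mm by 85 mm) begins 54 mm behind the grasp point. The pads swing forward as they close: fully open they stand 13 mm farther back than shut.
Start: joints at [-1.288, 0.213, -0.034, 1.323, 0, 1.571], TCP at [139.517, -480.125, 231.306] pointing down, gripper open.
Joint ranges: [-2.98, 2.98], [-0.74, 1.72], [-1.14, 1.35], [-2.1, 2.04], [-1.57, 1.44], [-3.14, 3.14]. Speed limits (rad/s): [1.89, 1.89, 2.39, 2.57, 3.14, 3.14].

INTERFACE

Orientations are given as a rotation vector (axis times angle).
In Python, from station import monitor, grab_frame, calibration, arm gives the robot as it stands. The module is installed in compiled form; this text tells all that it offers.
- The arm moves only by the tool carry_out, never from a script. Its argument "increments" is a list of rows, each a list of 7 numbers: the closure, from 0 (fully open) to 1 (shut), then the shift along the world's x, y, z in m, then the turn, a rotation vector about the world's x, y, z in rad. A call has 1 to 12 rows; each row shifts and turns the commanded pose from where the row before left it; what a row does not reach is not made up. A row lasts 1/10 s, in which the tool goes at most 50 mm and 8.59 degrees, less where a joint would pass 70% of its speed; a pose out of reach is approached as far as the arm can. A call is refused whole if a number of a shift passes 0.05 or a number of a turn 0.15, either way. A call with a gripper value outside its range is refused whole. The fingers move at their own pace and stop on an object; "squeeze" is the grip in N (left out, the last holds). Time passes only in rows, so rows that do not move let the fingers close. It gives the time, the measured TCP pose, the force, the opening and the grip force at its end, in the units of the state.
- monitor.get_obs(): the state, without advancing time (a new reading comes with each control period).
- grab_frame(name): name is "scene" or "side" or "wrist"; returns the picture (384x512x3 uint8, blue, green, red); there is no depth.
- calibration(name): a dict with "intrinsics" (3x3 intrinsics, pixels), "world_from_camera" (4x4, takes a point from camera to world coordinates). Camera axes: x right, y down, z forward; pixel columns grow to the right and rows downward; lengths in mm; the calibration is good to about 2 mm. A picture is of the moment at which its call begins: read the wrist's pose just before it. calibration takes no time and is no camera call; for the wrist camera it gives the pose at the moment of the call.
- arm.job_done(): hands the job in; it is judged then, once.
The state is a dict: "time_s": time; "joint_pos": joint angles; "dq": joint speeds; "joint_torque": joint torques, N m; "tcp_pos": TCP position; "eef_rot": TCP orientation; "force": force on the tool from outside, world axes, zero at the start; "ft_torque": the same for the moment, N m; "finger_gap": finger opening in mm; "grip_force": force on a finger pad.
Only numpy, scipy, OpenCV 4.12 (cv2) and the standard library are available. Lean on these libraries where they do the work, as an engineer would, in place of code of your own. Each camera call takes 0.05 s, during which the arm holds its last target. There are 200 camera calls.

TASK

Pull the half-open drawer right out until its release lever snaps up. It is too shallow for the slim boxes that stand on edge in the grooved wooden rail, so lay them all flat in it, one to a lane and lengthwise (each has to be put down, tipped over and gripped anew on the way). Then press the black release lever down with a finger, keep it down while the drawer starts in, and push the drawer fully home; leave the jar, the duck and the tape roll where they stand.

Things in the scene. Friction and masses are not known exactly. Their poses are not given: they have to be found in the camera images.
- box0: slim closed cardboard box, 46 x 66 x 10 mm (its own x, y, z), 40 g. The origin is the centre of one 46 x 66 face, its z axis goes through the thickness to the other one; either face may end up upward. At the start it stands in the rail on a 66 mm edge, with its 66 mm side (y) along the rail and its x axis vertical, 46 mm tall. All boxes are alike for this job; in some starts one is absent
- box1: slim closed cardboard box, 46 x 66 x 10 mm (its own x, y, z), 40 g. The origin is the centre of one 46 x 66 face, its z axis goes through the thickness to the other one; either face may end up upward. At the start it stands in the rail on a 66 mm edge, with its 66 mm side (y) along the rail and its x axis vertical, 46 mm tall. All boxes are alike for this job; in some starts one is absent
- box2: slim closed cardboard box, 46 x 66 x 10 mm (its own x, y, z), 40 g. The origin is the centre of one 46 x 66 face, its z axis goes through the thickness to the other one; either face may end up upward. At the start it stands in the rail on a 66 mm edge, with its 66 mm side (y) along the rail and its x axis vertical, 46 mm tall. All boxes are alike for this job; in some starts one is absent
- box0_mid (a point): middle of box0 (half way through its thickness); axes as the box's
- box1_mid (a point): middle of box1 (half way through its thickness); axes as the box's
- box2_mid (a point): middle of box2 (half way through its thickness); axes as the box's
- rail: fixed pale wooden rail, 37 mm wide (x), 270 mm long (y), 22 mm high, origin at the centre of its underside. A groove 13 mm wide along its y axis, closed at both ends, holds the boxes: groove floor 8 mm above the desk: a box's top is 54 mm above the desk, its upper 32 mm are free. The boxes stand end to end, 10 mm or more apart. A fixed black monitor stands beyond the rail (x > 0.6, y about -0.15): swing in close to the robot
- cabinet: fixed low grey cabinet, 170 mm deep (x), 236 mm wide (y), 60 mm high, origin at the centre of its underside; its open front faces the robot (its -x side). Its opening ends 52 mm above the desk
- lane0 (a point): centre of the floor of lane 0 in the white drawer (lane 0 is at the drawer's +y side, lane 2 at its -y side); axes as the cabinet's: x points along the lane and into the cabinet, z up. A lane is 52 mm wide (y) and 126 mm long (x), floor 14 mm above the desk; the dividers (4 mm thick) rise 16 mm above the floor, the drawer's side and rear walls 24 mm, the front panel 38 mm. It moves with the drawer
- lane1 (a point): centre of the floor of lane 1 in the white drawer (lane 0 is at the drawer's +y side, lane 2 at its -y side); axes as the cabinet's: x points along the lane and into the cabinet, z up. A lane is 52 mm wide (y) and 126 mm long (x), floor 14 mm above the desk; the dividers (4 mm thick) rise 16 mm above the floor, the drawer's side and rear walls 24 mm, the front panel 38 mm. It moves with the drawer
- lane2 (a point): centre of the floor of lane 2 in the white drawer (lane 0 is at the drawer's +y side, lane 2 at its -y side); axes as the cabinet's: x points along the lane and into the cabinet, z up. A lane is 52 mm wide (y) and 126 mm long (x), floor 14 mm above the desk; the dividers (4 mm thick) rise 16 mm above the floor, the drawer's side and rear walls 24 mm, the front panel 38 mm. It moves with the drawer
- drawer_front (a point): centre of the outer face of the drawer's front panel (236 mm wide, 12 mm thick, from 8 to 52 mm above the desk; free on both sides, so it can be pinched across its 12 mm from above); axes as the cabinet's. Pushing it along +x closes the drawer
- drawer (a joint): how far the drawer is out (m): 0 = fully home, 0.150 = fully out; it starts 0.05 to 0.09 out. The slide drags with about 2 N. Once it is more than 0.143 out the release lever snaps up; from then on the lever's catch stands against the cabinet's front edge and stops the drawer at 0.143 on its way in, until the lever is pressed
- lever_pad (a point): centre of the top of the ribbed black thumb pad of the release lever, 46 mm above the desk at rest, sinking 7 mm under about 5 N; 24 mm wide (y), 40 mm long (x). The drawer carries it beside its -y wall (that wall's top 38 mm above the desk, 7 mm from the pad's edge). A ridge 8 mm high crosses the lever 18 mm behind (+x of) this point: a finger on the pad can push the drawer in by it
- lever (a joint): angle of the release lever (rad), hinged 34 mm in front of its pad, its catch 48 mm behind the pad: 0 = up (locking), 0.2 = pressed fully; above 0.11 the catch clears the cabinet's edge. While the drawer is less than 0.143 out the catch is under the cabinet's top, which keeps the lever at about 0.1 and lets the drawer run freely; otherwise the lever springs up when let go
- jar: bystander: spice jar 47 mm across, 98 mm tall, origin at the centre of its underside
- duck: bystander: toy duck 46 x 30 x 50 mm, origin at the centre of its underside
- tape: bystander: roll of brown tape lying flat, 107 mm across, 50 mm high, origin at the centre of its underside

How it is judged (in metres and radians):
On the way, in this order (a step that is already met when the one before it is completed fails the run):
1. the drawer is right out and its lever has snapped up (value of joint drawer above 0.141 m and value of joint lever below 0.04 rad), for 0.2 s.
2. every box present lies flat in a lane of the open drawer, one to a lane (angle between the z axis of each of box0, box1, box2 and the z axis of cabinet, either way round below 0.1 rad and ((y of box0_mid in the frame of lane0 between -0.012 and 0.012 m and x of box0_mid in the frame of lane0 between -0.04 and 0.04 m and z of box0_mid in the frame of lane0 between -0.002 and 0.011 m) or (y of box0_mid in the frame of lane1 between -0.012 and 0.012 m and x of box0_mid in the frame of lane1 between -0.04 and 0.04 m and z of box0_mid in the frame of lane1 between -0.002 and 0.011 m) or (y of box0_mid in the frame of lane2 between -0.012 and 0.012 m and x of box0_mid in the frame of lane2 between -0.04 and 0.04 m and z of box0_mid in the frame of lane2 between -0.002 and 0.011 m)) and angle between the y axis of each of box0, box1, box2 and the x axis of cabinet, either way round below 0.25 rad and ((y of box1_mid in the frame of lane0 between -0.012 and 0.012 m and x of box1_mid in the frame of lane0 between -0.04 and 0.04 m and z of box1_mid in the frame of lane0 between -0.002 and 0.011 m) or (y of box1_mid in the frame of lane1 between -0.012 and 0.012 m and x of box1_mid in the frame of lane1 between -0.04 and 0.04 m and z of box1_mid in the frame of lane1 between -0.002 and 0.011 m) or (y of box1_mid in the frame of lane2 between -0.012 and 0.012 m and x of box1_mid in the frame of lane2 between -0.04 and 0.04 m and z of box1_mid in the frame of lane2 between -0.002 and 0.011 m)) and ((y of box2_mid in the frame of lane0 between -0.012 and 0.012 m and x of box2_mid in the frame of lane0 between -0.04 and 0.04 m and z of box2_mid in the frame of lane0 between -0.002 and 0.011 m) or (y of box2_mid in the frame of lane1 between -0.012 and 0.012 m and x of box2_mid in the frame of lane1 between -0.04 and 0.04 m and z of box2_mid in the frame of lane1 between -0.002 and 0.011 m) or (y of box2_mid in the frame of lane2 between -0.012 and 0.012 m and x of box2_mid in the frame of lane2 between -0.04 and 0.04 m and z of box2_mid in the frame of lane2 between -0.002 and 0.011 m)) and value of joint drawer above 0.135 m), for 0.3 s.
3. the release lever is pressed by the fingers (value of joint lever above 0.11 rad and contact force between the fingers and lever above 0.3 N), for 0.05 s.
4. the drawer is home (value of joint drawer below 0.004 m), for 0.2 s.
At the end, for the whole second after the job is handed in: The drawer is home (within 4 mm) and every box present lies flat on the floor of a lane, one to a lane, within 12 mm of the lane's centre line and lengthwise in it, at rest (angle between the z axis of each of box0, box1, box2 and the z axis of cabinet, either way round below 0.1 rad and ((y of box0_mid in the frame of lane0 between -0.012 and 0.012 m and x of box0_mid in the frame of lane0 between -0.04 and 0.04 m and z of box0_mid in the frame of lane0 between -0.002 and 0.011 m) or (y of box0_mid in the frame of lane1 between -0.012 and 0.012 m and x of box0_mid in the frame of lane1 between -0.04 and 0.04 m and z of box0_mid in the frame of lane1 between -0.002 and 0.011 m) or (y of box0_mid in the frame of lane2 between -0.012 and 0.012 m and x of box0_mid in the frame of lane2 between -0.04 and 0.04 m and z of box0_mid in the frame of lane2 between -0.002 and 0.011 m)) and angle between the y axis of each of box0, box1, box2 and the x axis of cabinet, either way round below 0.25 rad and ((y of box1_mid in the frame of lane0 between -0.012 and 0.012 m and x of box1_mid in the frame of lane0 between -0.04 and 0.04 m and z of box1_mid in the frame of lane0 between -0.002 and 0.011 m) or (y of box1_mid in the frame of lane1 between -0.012 and 0.012 m and x of box1_mid in the frame of lane1 between -0.04 and 0.04 m and z of box1_mid in the frame of lane1 between -0.002 and 0.011 m) or (y of box1_mid in the frame of lane2 between -0.012 and 0.012 m and x of box1_mid in the frame of lane2 between -0.04 and 0.04 m and z of box1_mid in the frame of lane2 between -0.002 and 0.011 m)) and ((y of box2_mid in the frame of lane0 between -0.012 and 0.012 m and x of box2_mid in the frame of lane0 between -0.04 and 0.04 m and z of box2_mid in the frame of lane0 between -0.002 and 0.011 m) or (y of box2_mid in the frame of lane1 between -0.012 and 0.012 m and x of box2_mid in the frame of lane1 between -0.04 and 0.04 m and z of box2_mid in the frame of lane1 between -0.002 and 0.011 m) or (y of box2_mid in the frame of lane2 between -0.012 and 0.012 m and x of box2_mid in the frame of lane2 between -0.04 and 0.04 m and z of box2_mid in the frame of lane2 between -0.002 and 0.011 m)) and linear speed of each of box0, box1, box2 below 0.03 m/s and value of joint drawer below 0.004 m); the robot touches nothing.
It fails at once if the jar near the work is pushed more than 4 cm from where it stood (distance of jar from where it was at the start of the episode above 0.04 m).
It fails at once if the duck near the work is pushed more than 4 cm from where it stood (distance of duck from where it was at the start of the episode above 0.04 m).
It fails at once if the tape near the work is pushed more than 4 cm from where it stood (distance of tape from where it was at the start of the episode above 0.04 m).
Of box0, box1, box2 only 2 to 3 are there at a start; the rules pass over those that are not, and their reading is None.
At some moment in a run one of box0, box1, box2 may be knocked a few centimetres aside while the robot is not near it.
Once in a run the grip may slacken for a moment while it holds something.
It also fails if it takes over 210 s, if anything falls off the work surface, if the arm or the gripper's body presses on something with over 40 N, if the wrist force passes 120 N, or if a joint passes its speed limit or range.

## Working session

There is one attempt and no reset: what is moved stays moved. The work goes in short steps, Python scripts to look and compute and a tool call to move; the robot and the scene stay as the last step left them, time stands still between calls to the robot, and variables do not carry over. Pictures are saved under pics/ and viewed, at most 14 in all, crops included, and the job is handed in when it is done.

Besides the shell and the picture viewer there is one more tool, called after ">>>" in YAML: its name, and indented under it one key for each argument. carry_out: Moves the arm, as the interface text tells. Its arguments: {"type":"object","properties":{"increments":{"type":"array"},"squeeze":{"type":"number"}},"required":["increments"]}

```bash
mkdir -p pics; cat > h.py <<'E'
import numpy as np, cv2
from station import monitor, grab_frame, calibration, arm
def st():
    o=monitor.get_obs(); print({k:np.round(o[k],3).tolist() for k in("time_s","tcp_pos","eef_rot","joint_pos","force","finger_gap","grip_force")})
def snap(cam,fn,crop=None,scale=1):
    C=calibration(cam); im=grab_frame(cam); cv2.imwrite("pics/raw_"+fn,im)
    np.savez("pics/"+fn+".npz",K=C["intrinsics"],T=C["world_from_camera"])
    if crop: x0,y0,x1,y1=crop; im=im[y0:y1,x0:x1]
    if scale!=1: im=cv2.resize(im,None,fx=scale,fy=scale,interpolation=cv2.INTER_CUBIC)
    cv2.imwrite("pics/"+fn,im); return im
def p2w(fn,uv,z):
    d=np.load("pics/"+fn+".npz"); K,T=d["K"],np.array(d["T"])
    r=T[:3,:3]@np.linalg.solve(K,[uv[0],uv[1],1]); o=T[:3,3]
    return np.round(o+r*(z-o[2])/r[2],1)
def w2p(fn,p):
    d=np.load("pics/"+fn+".npz"); K,T=d["K"],np.array(d["T"])
    c=np.linalg.inv(T)@np.append(p,1); q=K@c[:3]; return np.round(q[:2]/q[2],1)
E
python3 - <<'E'
from h import *
st()
a=snap("scene","a.png",scale=1.5); b=snap("side","b.png",scale=1.5)
for n in("scene","side","wrist"):print(np.round(calibration(n)["world_from_camera"],2).tolist(), calibration(n)["intrinsics"][0])
E
```

```text
{'time_s': 0.0, 'tcp_pos': [139.427, -479.805, 230.817], 'eef_rot': [-3.109, -0.443, 0.0], 'joint_pos': [-1.288, 0.213, -0.035, 1.324, 0.0, 1.571], 'force': [-0.859, -0.02, 0.146], 'finger_gap': 85.37, 'grip_force': 0.0}
[[-0.59, -0.58, 0.55, 10.62], [-0.8, 0.44, -0.4, 431.93], [-0.01, -0.69, -0.73, 838.87], [0.0, 0.0, 0.0, 1.0]] [366.6955099    0.         253.64191931]
[[0.97, -0.09, 0.24, 229.26], [-0.26, -0.33, 0.91, -1310.95], [-0.0, -0.94, -0.34, 570.36], [0.0, 0.0, 0.0, 1.0]] [448.12999204   0.         250.23768965]
[[0.28, -0.92, -0.26, 206.12], [-0.96, -0.27, -0.07, -460.57], [-0.0, 0.27, -0.96, 373.93], [0.0, 0.0, 0.0, 1.0]] [280.71705569   0.         256.11918319]
```

View pics/a.png

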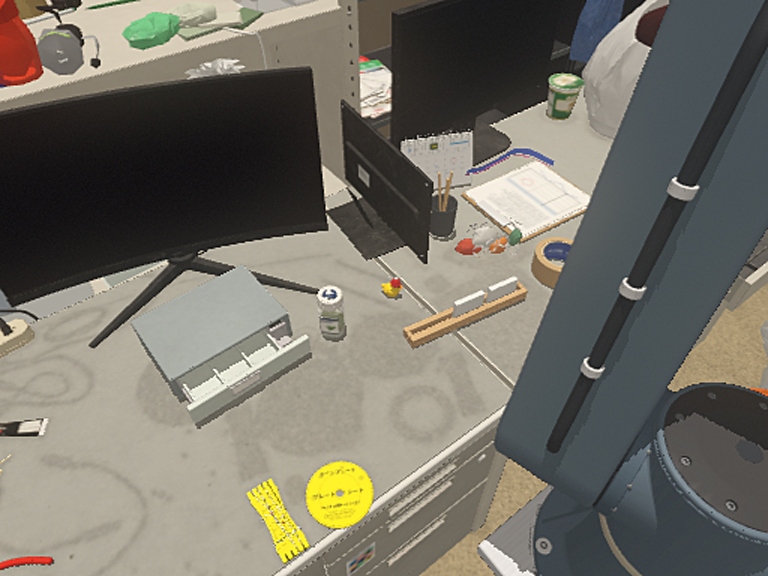

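View pics/b.png

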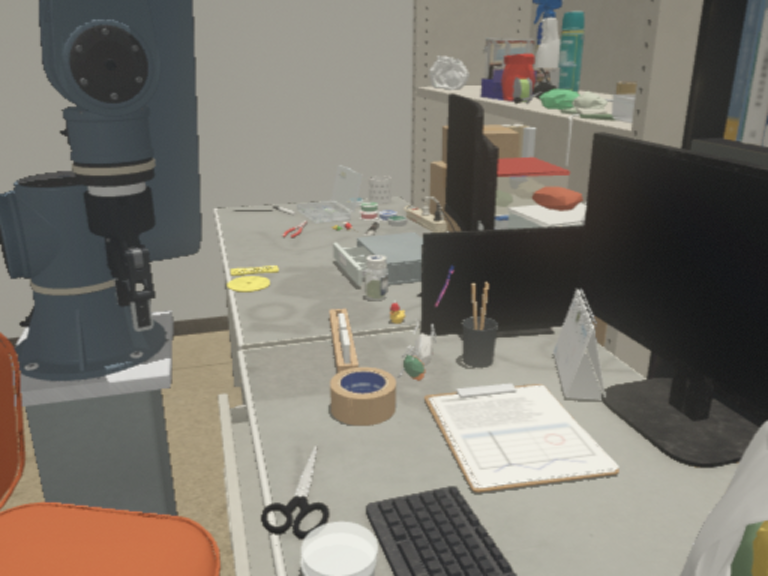

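Scene: the cabinet is at about (230,350) with its drawer half out. The rail runs from (410,335) to (525,290) and holds two boxes, at (468,301) and (503,288). The jar is at (330,315), the duck at (392,290) and the tape at (550,262). I'll enlarge this part.

```bash
python3 - <<'E'
import cv2
im=cv2.imread("pics/raw_a.png")
c=cv2.resize(im[170:290,85:285],None,fx=4,fy=4,interpolation=cv2.INTER_CUBIC);cv2.imwrite("pics/a1.png",c)
c=cv2.resize(im[150:240,240:400],None,fx=5,fy=5,interpolation=cv2.INTER_CUBIC);cv2.imwrite("pics/a2.png",c)
E
```

```text
(no output)
```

View pics/a1.png

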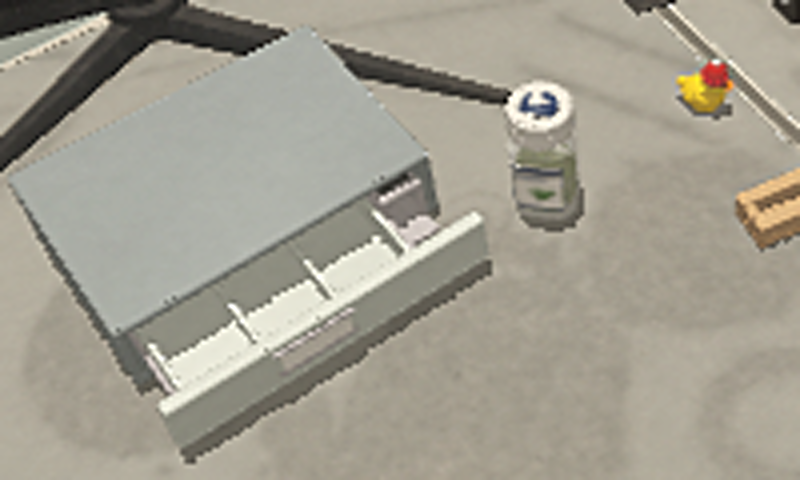

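View pics/a2.png

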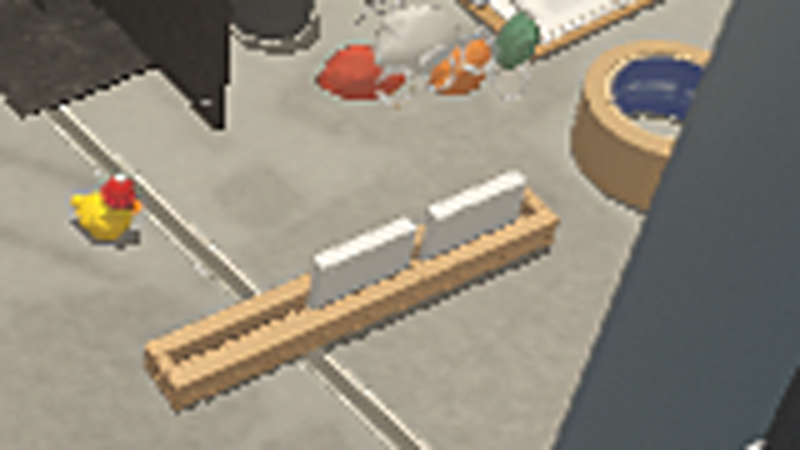

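Crop 1: the cabinet-top corners are at (118,332), (8,180), (308,27) and (430,157). The front panel's top edge runs from (162,410) to (485,218), and the lever pad is behind its right end. Crop 2: the box tops run (316,262)-(412,224) and (430,215)-(522,177). The rail ends are at (147,350)/(178,412) and (557,220).

```bash
python3 - <<'E'
from h import *
f1=lambda x,y,z:p2w("a.png",(85+(x-1.5)/4,170+(y-1.5)/4),z)
f2=lambda x,y,z:p2w("a.png",(240+(x-2)/5,150+(y-2)/5),z)
for n,(x,y,z) in dict(capFL=(118,332,60),capRL=(8,180,60),capRR=(308,27,60),capFR=(430,157,60),frL_out=(162,412,52),frR_out=(487,222,52),frR_in=(478,212,52),bot_L=(188,460,8),jar_top=(540,105,98),duck=(705,105,0)).items(): print(n,f1(x,y,z))
for n,(x,y,z) in dict(b1a=(316,262,54),b1b=(412,224,54),b2a=(430,215,54),b2b=(522,177,54),railNearL=(178,388,22),railFarL=(147,347,22),railR=(557,220,22),bot=(178,412,0),tape=(640,85,50)).items(): print(n,f2(x,y,z))
E
```

```text
capFL [637.3 410.2  60. ]
capRL [801.1 423.5  60. ]
capRR [813.1 189.9  60. ]
capFR [645.6 180.4  60. ]
frL_out [572.5 410.6  52. ]
frR_out [578.9 175.8  52. ]
frR_in [589.9 176.2  52. ]
bot_L [561.9 410.    8. ]
jar_top [610.2 109.   98. ]
duck [613.2 -35.9   0. ]
b1a [484.3 -87.2  54. ]
b1b [ 473.  -151.3   54. ]
b2a [ 471.9 -164.7   54. ]
b2b [ 461.5 -230.    54. ]
railNearL [479.5  15.8  22. ]
railFarL [512.8  11.6  22. ]
railR [ 441.9 -247.6   22. ]
bot [478.9  15.2   0. ]
tape [ 476.  -350.9   50. ]
```

```bash
python3 - <<'E'
from h import *
from scipy.spatial.transform import Rotation as R
o=monitor.get_obs(); print(np.round(R.from_rotvec(o["eef_rot"]).as_matrix(),3))
for n,u in dict(disc=(227,330),edge1=(333,283),edge2=(215,375),seam=(342,258)).items(): print(n,p2w("a.png",u,0))
f1=lambda x,y,z:p2w("a.png",(85+(x-1.5)/4,170+(y-1.5)/4),z)
for n,(x,y,z) in dict(handleL=(275,355,35),handleR=(355,315,35),wallL=(150,347,38),wallR=(376,208,38),div1=(305,262,30),div0=(232,308,30),pad=(420,235,46)).items(): print(n,f1(x,y,z))
E
```

```text
[[ 0.96   0.279 -0.   ]
 [ 0.279 -0.96   0.001]
 [-0.    -0.001 -1.   ]]
disc [326.7 280.2   0. ]
edge1 [266.8  -1.9   0. ]
edge2 [261.2 354.3   0. ]
seam [305.4 -73.8   0. ]
handleL [580.5 335.4  35. ]
handleR [577.2 279.7  35. ]
wallL [631.8 397.5  38. ]
wallR [645.5 226.6  38. ]
div1 [639.4 285.7  30. ]
div0 [634.3 341.5  30. ]
pad [600.8 215.9  46. ]
```

>>> carry_out:
  increments:
    - [0.5,0.0185,0.0309,-0.0042,0,0,0.0555]
    - [0.5,0.0185,0.0309,-0.0042,0,0,0.0555]
    - [0.5,0.0185,0.0309,-0.0042,0,0,0.0555]
    - [0.5,0.0185,0.0309,-0.0042,0,0,0.0555]
    - [0.5,0.0185,0.0309,-0.0042,0,0,0.0555]
    - [0.5,0.0185,0.0309,-0.0042,0,0,0.0555]
    - [0.5,0.0185,0.0309,-0.0042,0,0,0.0555]
    - [0.5,0.0185,0.0309,-0.0042,0,0,0.0555]
    - [0.5,0.0185,0.0309,-0.0042,0,0,0.0555]
    - [0.5,0.0185,0.0309,-0.0042,0,0,0.0555]
    - [0.5,0.0185,0.0309,-0.0042,0,0,0.0555]
    - [0.5,0.0185,0.0309,-0.0042,0,0,0.0555]
  squeeze: 40

```text
time_s: 1.3
tcp_pos: [361.9, -107.9, 180.7]
eef_rot: [2.793, 1.438, -0.0]
force: [0.5, -1.1, -0.8]
finger_gap: 42.6
grip_force: 0.0
```

>>> carry_out:
  increments:
    - [0.5,0.0185,0.0309,-0.0042,0,0,0.0555]
    - [0.5,0.0185,0.0309,-0.0042,0,0,0.0555]
    - [0.5,0.0185,0.0309,-0.0042,0,0,0.0555]
    - [0.5,0.0185,0.0309,-0.0042,0,0,0.0555]
    - [0.5,0.0185,0.0309,-0.0042,0,0,0.0555]
    - [0.5,0.0185,0.0309,-0.0042,0,0,0.0555]
    - [0.5,0.0185,0.0309,-0.0042,0,0,0.0555]
    - [0.5,0.0185,0.0309,-0.0042,0,0,0.0555]
    - [0.5,0.0185,0.0309,-0.0042,0,0,0.0555]
    - [0.5,0.0185,0.0309,-0.0042,0,0,0.0555]
    - [0.5,0.0185,0.0309,-0.0042,0,0,0.0555]
    - [0.5,0.0185,0.0309,-0.0042,0,0,0.0555]

```text
time_s: 2.5
tcp_pos: [583.8, 262.8, 129.9]
eef_rot: [-2.169, -2.272, 0.001]
force: [0.2, 0.1, 0.1]
finger_gap: 42.9
grip_force: 0.0
```

```bash
python3 - <<'E'
from h import *
st(); snap("wrist","c.png",scale=1.5)
E
```

```text
{'time_s': 2.5, 'tcp_pos': [583.849, 262.789, 129.892], 'eef_rot': [-2.169, -2.272, 0.001], 'joint_pos': [0.423, 0.538, 0.181, 1.214, -0.0, 1.947], 'force': [0.187, 0.145, 0.082], 'finger_gap': 42.949, 'grip_force': 0.0}
```

View pics/c.png

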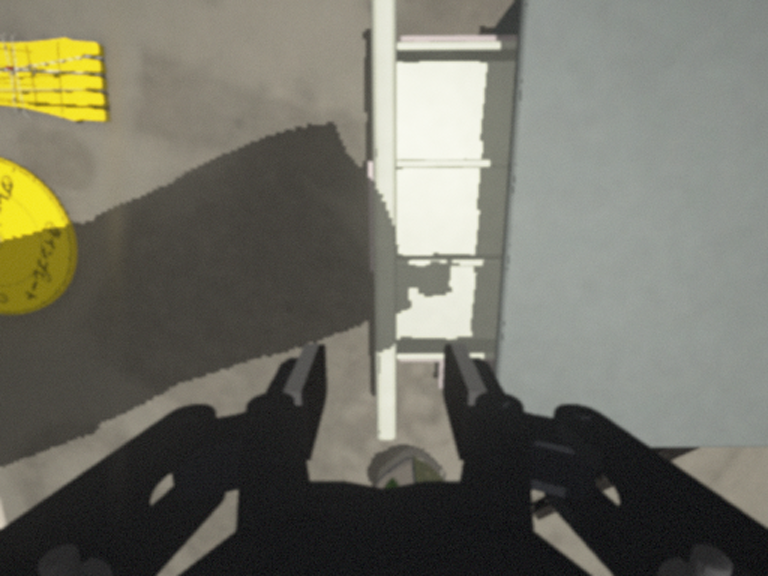

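The panel, at columns 375–397, lies midway between the fingertips (322 and 448), so I can go down and pinch it.

```bash
python3 - <<'E'
from h import *
f=lambda x,y,z:p2w("c.png",(x/1.5,y/1.5),z)
for n,(x,y,z) in dict(cabF1=(524,3,60),cabF2=(497,445,60),cabcorner_far=(768,445,60),panIn1=(396,5,52),panIn2=(397,435,52),panO1=(373,5,52),panO2=(378,438,52),div0=(489,162,30),div0b=(398,163,30),div1=(500,260,30),div1b=(398,260,30),wall=(484,356,38),wallb=(398,357,38),wallL=(500,43,38),jar=(405,470,98)).items(): print(n,f(x,y,z))
E
```

```text
cabF1 [639.4 406.   60. ]
cabF2 [654.4 180.8  60. ]
cabcorner_far [812.9 188.2  60. ]
panIn1 [583.2 405.3  52. ]
panIn2 [596.  179.3  52. ]
panO1 [572.7 404.8  52. ]
panO2 [584.7 176.6  52. ]
div0 [638.7 339.5  30. ]
div0b [588.6 336.6  30. ]
div1 [651.5 285.   30. ]
div1b [591.6 282.2  30. ]
wall [646.6 227.1  38. ]
wallb [594.6 224.   38. ]
wallL [635.9 395.8  38. ]
jar [598.  191.5  98. ]
```

>>> carry_out:
  increments:
    - [0.5,0,0,-0.016,0,0,0]
    - [0.5,0,0,-0.016,0,0,0]
    - [0.5,0,0,-0.016,0,0,0]
    - [0.5,0,0,-0.016,0,0,0]
    - [0.5,0,0,-0.016,0,0,0]
    - [0.5,0,0,-0.016,0,0,0]
    - [1,0,0,0,0,0,0]
    - [1,0,0,0,0,0,0]
    - [1,0,0,0,0,0,0]
    - [1,0,0,0,0,0,0]
    - [1,0,0,0,0,0,0]

```text
time_s: 3.65
tcp_pos: [583.7, 261.5, 35.0]
eef_rot: [2.172, 2.27, 0.001]
force: [-1.1, -2.1, -1.3]
finger_gap: 10.8
grip_force: 41.1
```

>>> carry_out:
  increments:
    - [1,-0.008,-0.0004,0,0,0,0]
    - [1,-0.008,-0.0004,0,0,0,0]
    - [1,-0.009,-0.0005,0,0,0,0]
    - [1,-0.009,-0.0005,0,0,0,0]
    - [1,-0.009,-0.0005,0,0,0,0]
    - [1,-0.009,-0.0005,0,0,0,0]
    - [1,-0.009,-0.0005,0,0,0,0]
    - [1,-0.009,-0.0005,0,0,0,0]
    - [1,-0.007,-0.0004,0,0,0,0]
    - [1,-0.005,-0.0003,0,0,0,0]
    - [1,-0.003,-0.0002,0,0,0,0]
    - [1,-0.002,0,0,0,0,0]

```text
time_s: 4.85
tcp_pos: [496.0, 256.8, 34.9]
eef_rot: [2.172, 2.27, 0.001]
force: [2.0, -4.0, 6.4]
finger_gap: 10.8
grip_force: 42.3
```

>>> carry_out:
  increments:
    - [1,-0.002,0,0,0,0,0]
    - [1,-0.002,0,0,0,0,0]
    - [1,-0.002,0,0,0,0,0]
    - [1,-0.002,0,0,0,0,0]
    - [1,0,0,0,0,0,0]

```text
time_s: 5.35
tcp_pos: [489.5, 256.5, 34.9]
eef_rot: [2.171, 2.267, 0.003]
force: [12.0, -6.2, -1.2]
finger_gap: 11.1
grip_force: 41.5
```

>>> carry_out:
  increments:
    - [1,-0.002,0,0,0,0,0]
    - [1,0,0,0,0,0,0]
    - [1,0,0,0,0,0,0]

```text
time_s: 5.65
tcp_pos: [489.4, 256.5, 35.0]
eef_rot: [2.17, 2.265, 0.006]
force: [26.2, -6.6, -12.2]
finger_gap: 11.0
grip_force: 40.5
```

>>> carry_out:
  increments:
    - [0.5,0.002,0,0,0,0,0]
    - [0.5,0,0,0,0,0,0]
    - [0.5,0,0,0,0,0,0]
    - [0.5,0,0,0.02,0,0,0]
    - [0.5,0,0,0.03,0,0,0]
    - [0.5,0.01,0,0.035,0,0,0]
    - [0.5,0.02,0,0.035,0,0,0]
    - [0.5,0.02,0,0.035,0,0,0]
    - [0.5,0.01,0,0.035,0,0,0]
    - [0.5,0,0,0,0,0,0]

```text
time_s: 6.65
tcp_pos: [550.6, 257.6, 228.7]
eef_rot: [2.171, 2.268, 0.009]
force: [0.3, 0.0, 0.5]
finger_gap: 42.7
grip_force: 0.0
```

```bash
python3 - <<'E'
from h import *
st(); snap("wrist","d.png",scale=1.5)
E
```

```text
{'time_s': 6.65, 'tcp_pos': [550.631, 257.589, 228.712], 'eef_rot': [2.171, 2.268, 0.009], 'joint_pos': [0.437, 0.439, 0.273, 1.399, 0.0, 1.965], 'force': [0.336, 0.028, 0.536], 'finger_gap': 42.7, 'grip_force': 0.0}
```

View pics/d.png

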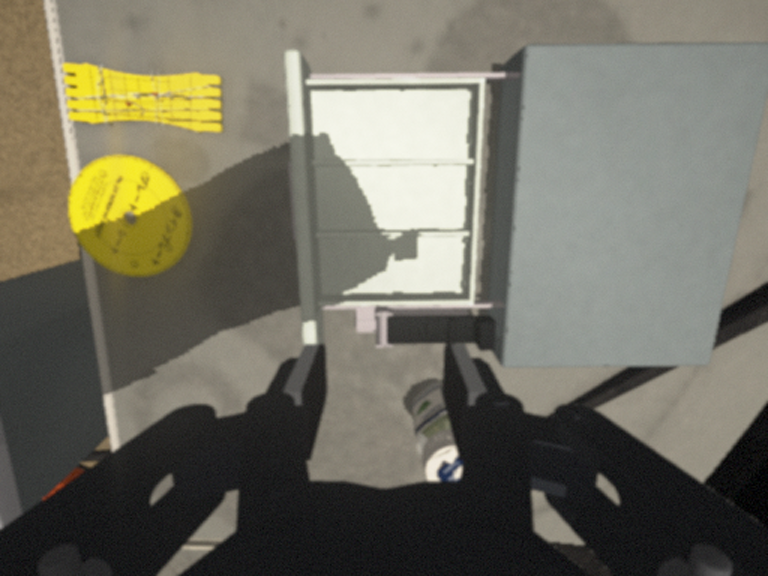

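The drawer is fully out. Its lane dividers are at rows 160 and 234, its side walls at rows 85 and 300, and the black lever lies at (388–490, 330). The jar top is at (443,465).

```bash
python3 - <<'E'
from h import *
import cv2
f=lambda x,y,z:p2w("d.png",(x/1.5,y/1.5),z)
for n,(x,y,z) in dict(cabF1=(526,46,60),cabF2=(505,366,60),panIn1=(300,52,52),panIn2=(315,342,52),panO1=(287,52,52),panO2=(303,342,52),div0=(474,161,30),div0b=(315,161,30),div1=(470,234,30),div1b=(320,233,30),wall=(485,304,38),wallb=(325,307,38),wallL=(485,80,38),wallLb=(308,82,38),rear_in0=(469,95,38),rear_in2=(470,295,38),lev1=(388,330,46),jar=(443,465,98)).items(): print(n,f(x,y,z))
im=cv2.imread("pics/raw_d.png")
cv2.imwrite("pics/d1.png",cv2.resize(im[190:250,195:345],None,fx=5,fy=5,interpolation=cv2.INTER_CUBIC))
E
```

```text
cabF1 [639.6 411.2  60. ]
cabF2 [653.7 179.8  60. ]
panIn1 [488.5 402.9  52. ]
panIn2 [498.6 191.   52. ]
panO1 [479.7 402.5  52. ]
panO2 [488.8 190.6  52. ]
div0 [618.7 338.1  30. ]
div0b [495.3 332.8  30. ]
div1 [621.2 281.4  30. ]
div1b [499.4 277.   30. ]
wall [637.7 224.9  38. ]
wallb [504.8 216.7  38. ]
wallL [619.4 394.1  38. ]
wallLb [491.5 387.   38. ]
rear_in0 [608.8 383.6  38. ]
rear_in2 [624.4 232.1  38. ]
lev1 [557.8 201.6  46. ]
jar [603.3 113.3  98. ]
```

View pics/d1.png

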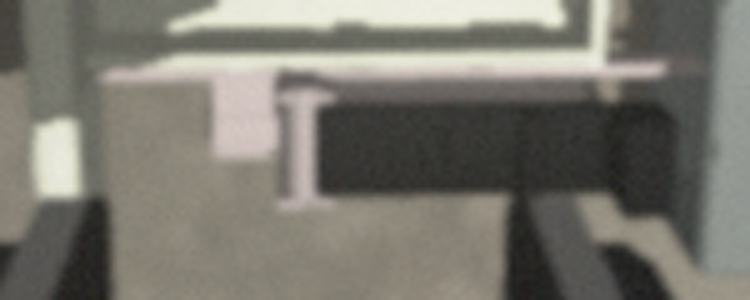

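>>> carry_out:
  increments:
    - [0.5,-0.0069,-0.0379,-0.004,0,0,-0.0175]
    - [0.5,-0.0069,-0.0379,-0.004,0,0,-0.0175]
    - [0.5,-0.0069,-0.0379,-0.004,0,0,-0.0175]
    - [0.5,-0.0069,-0.0379,-0.004,0,0,-0.0175]
    - [0.5,-0.0069,-0.0379,-0.004,0,0,-0.0175]
    - [0.5,-0.0069,-0.0379,-0.004,0,0,-0.0175]
    - [0.5,-0.0069,-0.0379,-0.004,0,0,-0.0175]
    - [0.5,-0.0069,-0.0379,-0.004,0,0,-0.0175]
    - [0.5,-0.0069,-0.0379,-0.004,0,0,-0.0175]
    - [0.5,-0.0069,-0.0379,-0.004,0,0,-0.0175]
    - [0.5,-0.0069,-0.0379,-0.004,0,0,-0.0175]
    - [0.5,-0.0069,-0.0379,-0.004,0,0,-0.0175]

```text
time_s: 7.9
tcp_pos: [464.2, -198.7, 175.2]
eef_rot: [-2.397, -2.028, 0.001]
force: [0.1, -0.2, 0.1]
finger_gap: 42.6
grip_force: 0.0
```

```bash
python3 - <<'E'
from h import *
st(); snap("wrist","e.png",scale=1.5)
E
```

```text
{'time_s': 7.9, 'tcp_pos': [464.188, -198.676, 175.23], 'eef_rot': [-2.397, -2.028, 0.001], 'joint_pos': [-0.405, 0.242, -0.14, 1.191, 0.0, 1.333], 'force': [0.107, -0.245, 0.062], 'finger_gap': 42.647, 'grip_force': 0.0}
```

View pics/e.png

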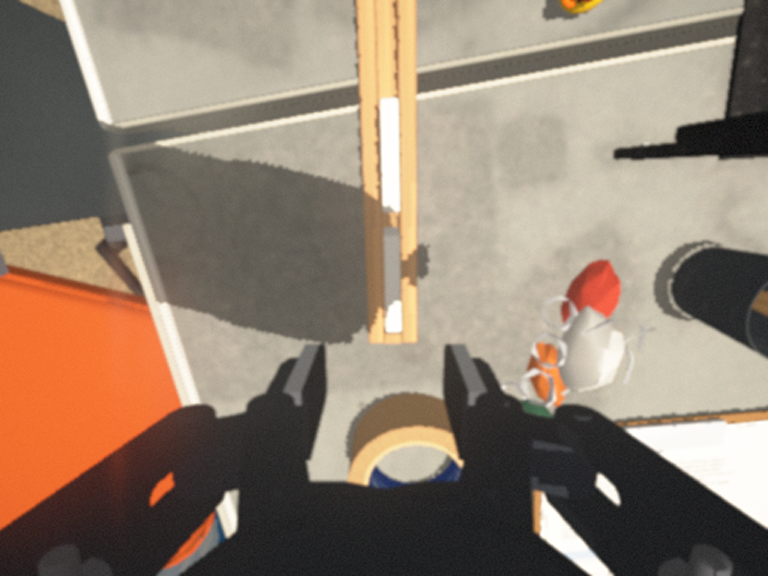

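The wrist picture shows two boxes in the rail: one with its top at columns 381–399, rows 98–211, the other at columns 385–402, rows 227–332. The rail's near end (+y) is empty.

```bash
python3 - <<'E'
from h import *
f=lambda x,y,z:p2w("e.png",(x/1.5,y/1.5),z)
P={n:f(x,y,54) for n,(x,y) in dict(A0=(389,98),A1=(391.5,211),B0=(391.5,228),B1=(394,332)).items()}
for n,p in P.items(): print(n,p)
for a,b in("A0","A1"),("B0","B1"):
    d=P[a]-P[b]; print((P[a]+P[b])/2,np.linalg.norm(d),np.arctan2(d[0],d[1]))
d=P["A0"]-P["B1"];print(np.arctan2(d[0],d[1]))
from scipy.spatial.transform import Rotation as R
y=R.from_rotvec(monitor.get_obs()["eef_rot"]).as_matrix()[:,1];print("tool y angle",np.arctan2(y[1],y[0]))
for n,u in dict(rl=(358,5),rr=(416,5),rl2=(369,340),rr2=(416,342)).items():print(n,f(*u,22))
E
```

```text
A0 [485.5 -90.5  54. ]
A1 [ 476.6 -154.3   54. ]
B0 [ 474.9 -164.7   54. ]
B1 [ 465.3 -233.6   54. ]
[ 481.05 -122.4    54.  ] 64.41777704950708 0.1386039819854315
[ 470.1  -199.15   54.  ] 69.56558056970415 0.13844108137409825
0.14023348827499624
tool y angle -0.16995279471047167
rl [476.4 -30.6  22. ]
rr [511.5 -36.5  22. ]
rl2 [ 444.3 -249.3   22. ]
rr2 [ 479.1 -256.8   22. ]
```

>>> carry_out:
  increments:
    - [0.5,0.003,0,-0.02,0,0,0.0135]
    - [0.5,0.003,0,-0.03,0,0,0.0135]
    - [0.5,0,0,-0.03,0,0,0]
    - [0.5,0,0,-0.03,0,0,0]
    - [0.5,0,0,-0.01,0,0,0]
    - [0.5,0,0,0,0,0,0]

```text
time_s: 8.55
tcp_pos: [470.2, -197.1, 55.1]
eef_rot: [-2.368, -2.06, 0.002]
force: [0.3, -0.1, 0.7]
finger_gap: 42.7
grip_force: 0.0
```

```bash
python3 - <<'E'
from h import *
st(); snap("wrist","f.png",crop=(180,60,340,300),scale=2.5)
E
```

```text
{'time_s': 8.55, 'tcp_pos': [470.17, -197.091, 55.101], 'eef_rot': [-2.368, -2.06, 0.002], 'joint_pos': [-0.397, 0.339, -0.329, 0.906, 0.0, 1.312], 'force': [0.349, -0.11, 0.69], 'finger_gap': 42.657, 'grip_force': 0.0}
```

View pics/f.png

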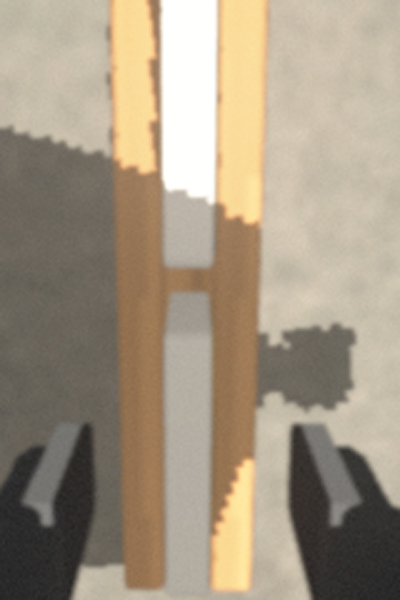

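The box top (columns 163–212) is centred between the fingertips (92 and 290). Next: grip it, lift it and carry it to clear desk at about (400, 40).

>>> carry_out:
  increments:
    - [0.5,0,0,-0.011,0,0,0]
    - [0.5,0,0,-0.011,0,0,0]
    - [1,0,0,0,0,0,0]
    - [1,0,0,0,0,0,0]
    - [1,0,0,0,0,0,0]
    - [1,0,0,0,0,0,0]
    - [1,0,0,0.012,0,0,0]
    - [1,0,0,0.015,0,0,0]
    - [1,0,0,0.02,0,0,0]
    - [1,0,0,0.02,0,0,0]
    - [1,0,0,0.003,0,0,0]

```text
time_s: 9.7
tcp_pos: [473.6, -198.7, 107.8]
eef_rot: [2.367, 2.059, 0.004]
force: [0.5, 0.4, 0.1]
finger_gap: 9.5
grip_force: 39.2
```

>>> carry_out:
  increments:
    - [1,-0.003,0.01,0,0,0,0]
    - [1,-0.007,0.024,0,0,0,0]
    - [1,-0.01,0.034,0,0,0,0]
    - [1,-0.01,0.034,0,0,0,0]
    - [1,-0.01,0.034,0,0,0,0]
    - [1,-0.01,0.034,0,0,0,0]
    - [1,-0.01,0.034,0,0,0,0]
    - [1,-0.007,0.023,-0.02,0,0,0]
    - [1,-0.003,0.01,-0.02,0,0,0]
    - [1,0,0,-0.02,0,0,0]
    - [1,0,0,-0.01,0,0,0]
    - [1,0,0,0,0,0,0]

```text
time_s: 10.9
tcp_pos: [400.3, 39.0, 33.3]
eef_rot: [-2.369, -2.061, 0.003]
force: [-0.9, -0.4, 0.7]
finger_gap: 9.7
grip_force: 39.2
```

>>> carry_out:
  increments:
    - [1,0,0,-0.004,0,0,0]
    - [1,0,0,-0.003,0,0,0]
    - [1,0,0,0,0,0,0]

```text
time_s: 11.2
tcp_pos: [401.9, 38.8, 27.6]
eef_rot: [2.371, 2.061, 0.0]
force: [-0.1, -0.2, -0.4]
finger_gap: 9.6
grip_force: 39.2
```

>>> carry_out:
  increments:
    - [1,0,0,-0.0015,0,0,0]
    - [1,0,0,-0.0015,0,0,0]
    - [1,0,0,0,0,0,0]

```text
time_s: 11.5
tcp_pos: [402.3, 38.9, 26.1]
eef_rot: [2.37, 2.061, 0.002]
force: [-11.8, -1.6, 41.7]
finger_gap: 9.6
grip_force: 45.6
```

>>> carry_out:
  increments:
    - [1,0,0,0.0015,0,0,0]
    - [0.7,0,0,0,0,0,0]
    - [0.7,0,0,0,0,0,0]
    - [0.7,0,0,0.01,0,0,0]
    - [0.7,0,0,0.02,0,0,0]
    - [0.7,0,0,0.02,0,0,0]
    - [1,-0.01,0.0015,0,0,0,0]
    - [1,-0.015,0.002,0,0,0,0]
    - [1,-0.015,0.002,0,0,0,0]
    - [1,-0.002,0,-0.015,0,0,0]
    - [1,0,0,-0.02,0,0,0]
    - [1,0,0,-0.007,0,0,0]

```text
time_s: 12.7
tcp_pos: [358.4, 44.4, 32.8]
eef_rot: [-2.369, -2.061, 0.002]
force: [0.2, -0.4, 0.9]
finger_gap: 0.1
grip_force: 0.0
```

```bash
python3 - <<'E'
from h import *
st(); snap("wrist","g.png",scale=1)
snap("scene","g2.png")
for p in [(402,39,46),(402+4.7,39+32.7,46),(402-4.7,39-32.7,46)]: print(w2p("g.png",p),w2p("g2.png",p))
a=cv2.imread("pics/raw_g.png");b=cv2.imread("pics/raw_g2.png")
cv2.imwrite("pics/g3.png",np.hstack([a[60:320,130:400],cv2.resize(b[150:280,220:355],None,fx=2,fy=2)]))
E
```

```text
{'time_s': 12.7, 'tcp_pos': [358.355, 44.403, 32.808], 'eef_rot': [-2.369, -2.061, 0.002], 'joint_pos': [0.123, 0.089, -0.722, 0.761, 0.0, 1.833], 'force': [0.246, -0.42, 0.939], 'finger_gap': 0.138, 'grip_force': 0.0}
[341.  253.5] [287.3 244.9]
[346.9 191.1] [276.3 250. ]
[335.8 308.5] [298.  239.9]
```

View pics/g3.png

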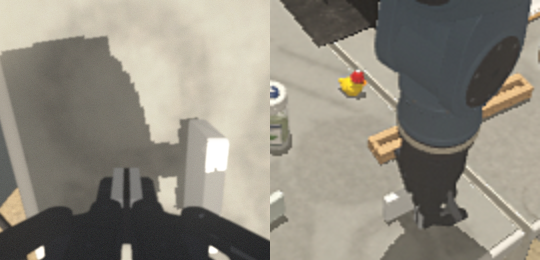

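The box stands upright beside the closed fingers. I'll push its top over toward +x, then rise and look.

>>> carry_out:
  increments:
    - [1,0.01,-0.0014,0,0,0,0]
    - [1,0.01,-0.0014,0,0,0,0]
    - [1,0.005,-0.0007,0,0,0,0]
    - [1,0.005,-0.0007,0,0,0,0]
    - [1,0.005,-0.0007,0,0,0,0]
    - [1,0.006,-0.0008,0,0,0,0]
    - [1,0.006,-0.0008,0,0,0,0]
    - [1,0,0,0,0,0,0]
    - [0.0,0,0,0.03,0,0,0]
    - [0.0,0.01,0,0.03,0,0,0]
    - [0.0,0.02,0,0.03,0,0,0]
    - [0.0,0,0,0,0,0,0]

```text
time_s: 14.0
tcp_pos: [440.4, 38.2, 127.4]
eef_rot: [2.368, 2.059, 0.008]
force: [0.8, 0.5, -0.1]
finger_gap: 57.9
grip_force: 0.0
```

```bash
python3 - <<'E'
from h import *
st(); snap("wrist","i.png",scale=1.2)
E
```

```text
{'time_s': 14.0, 'tcp_pos': [440.357, 38.215, 127.43], 'eef_rot': [2.368, 2.059, 0.008], 'joint_pos': [0.087, 0.138, -0.394, 1.033, -0.0, 1.796], 'force': [0.778, 0.462, -0.108], 'finger_gap': 57.882, 'grip_force': 0.0}
```

View pics/i.png

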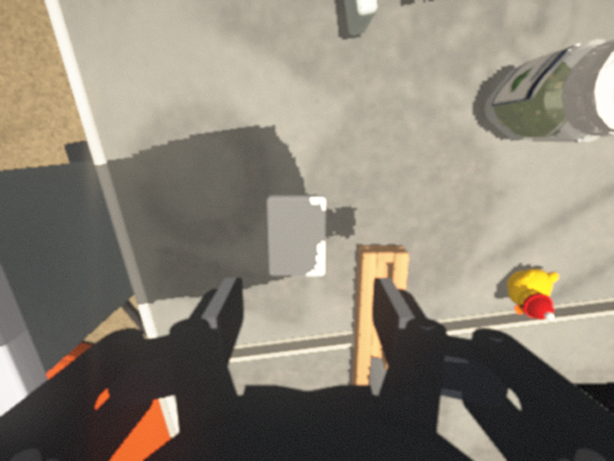

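The box lies flat, with its corners at (268,196), (325,196), (326,275) and (271,275).

```bash
python3 - <<'E'
from h import *
P=np.array([p2w("i.png",(x/1.2,y/1.2),10) for x,y in [(268,196.5),(325.5,196.5),(326.5,275),(271,275.5)]])
print(P,P.mean(0)); d=P[0]+P[1]-P[2]-P[3]; print(np.linalg.norm(d)/2,np.arctan2(d[0],d[1])); d=P[1]+P[2]-P[0]-P[3]; print(np.linalg.norm(d)/2,np.arctan2(d[1],d[0]))
from scipy.spatial.transform import Rotation as R
y=R.from_rotvec(monitor.get_obs()["eef_rot"]).as_matrix()[:,1];print("tool y angle",np.arctan2(y[1],y[0]))
E
```

```text
[[414.7  66.9  10. ]
 [459.1  60.7  10. ]
 [451.7  -4.9  10. ]
 [405.9   1.2  10. ]] [432.85   30.975  10.   ]
66.14780797577498 0.1227611462808071
45.51738678790775 -0.13552771398550076
tool y angle -0.13907540137521668
```

>>> carry_out:
  increments:
    - [0,-0.0075,-0.0072,-0.02,0,0,0]
    - [0,0,0,-0.035,0,0,0]
    - [0,0,0,-0.035,0,0,0]
    - [0.15,0,0,-0.025,0,0,0]
    - [0.15,0,0,-0.01,0,0,0]
    - [0.15,0,0,-0.001,0,0,0]
    - [0.4,0,0,0,0,0,0]
    - [0.6,0,0,0,0,0,0]
    - [0.6,0,0,0,0,0,0]
    - [0.6,0,0,0,0,0,0]
  squeeze: 20

```text
time_s: 15.05
tcp_pos: [430.0, 30.8, -0.9]
eef_rot: [2.37, 2.061, 0.002]
force: [-1.4, 0.2, 8.4]
finger_gap: 46.0
grip_force: 20.4
```

>>> carry_out:
  increments:
    - [0.3,0,0,0.001,0,0,0]
    - [0.2,0,0,0,0,0,0]
    - [0,0,0,0.02,0,0,0]
    - [0,0,0,0.02,0,0,0.14]
    - [0,0,0,0,0,0,0.14]
    - [0,0,0,0,0,0,0.14]
    - [0,0,0,0,0,0,0.14]
    - [0,0,0,0,0,0,0.14]
    - [0,0,0,0,0,0,0.14]
    - [0,0,0,0,0,0,0.14]
    - [0,0,0,0,0,0,0.14]
    - [0,0,0,0,0,0,0.14]

```text
time_s: 16.25
tcp_pos: [429.4, 30.8, 39.3]
eef_rot: [0.692, 3.064, 0.0]
force: [0.5, -0.2, -0.1]
finger_gap: 85.1
grip_force: 0.0
```

>>> carry_out:
  increments:
    - [0,0,0,0,0,0,0.14]
    - [0,0,0,0,0,0,0.14]
    - [0,0,0,0,0,0,0.03]
    - [0,0,0,0,0,0,0]

```text
time_s: 16.65
tcp_pos: [429.3, 30.8, 39.2]
eef_rot: [0.223, 3.133, 0.0]
force: [0.2, -0.1, 0.2]
finger_gap: 85.5
grip_force: 0.0
```

>>> carry_out:
  increments:
    - [0,0.0005,0,-0.02,0,0,0]
    - [0,0,0,-0.015,0,0,0]
    - [0,0,0,-0.005,0,0,0]
    - [0.3,0,0,0,0,0,0]
    - [0.5,0,0,0,0,0,0]
    - [0.5,0,0,0,0,0,0]
    - [0.5,0,0,0,0,0,0]
  squeeze: 40

```text
time_s: 17.35
tcp_pos: [430.2, 30.8, -0.2]
eef_rot: [0.22, 3.133, 0.0]
force: [-3.0, -0.1, 8.4]
finger_gap: 64.7
grip_force: 44.8
```

>>> carry_out:
  increments:
    - [0.5,0,0,0.01,0,0,0]
    - [0.5,0,0,0.03,0,0,0]
    - [0.5,0,0,0.04,0,0,0]
    - [0.5,0,0,0.02,0,0,0]
    - [0.5,0,0,0,0,0,0]

```text
time_s: 17.85
tcp_pos: [431.8, 30.9, 102.6]
eef_rot: [0.219, 3.128, 0.001]
force: [0.6, 0.9, -1.6]
finger_gap: 64.5
grip_force: 44.5
```

>>> carry_out:
  increments:
    - [0.5,0.0126,0.0277,0,0,0,-0.138]
    - [0.5,0.0126,0.0277,0,0,0,-0.138]
    - [0.5,0.0126,0.0277,0,0,0,-0.138]
    - [0.5,0.0126,0.0277,0,0,0,-0.138]
    - [0.5,0.0126,0.0277,0,0,0,-0.138]
    - [0.5,0.0126,0.0277,0,0,0,-0.138]
    - [0.5,0.0126,0.0277,0,0,0,-0.138]
    - [0.5,0.0126,0.0277,0,0,0,-0.138]
    - [0.5,0.0126,0.0277,0,0,0,-0.138]
    - [0.5,0.0126,0.0277,0,0,0,-0.138]
    - [0.5,0,0,0,0,0,0]

```text
time_s: 18.95
tcp_pos: [556.3, 310.6, 98.2]
eef_rot: [-2.168, -2.273, -0.0]
force: [0.3, 0.1, -0.9]
finger_gap: 64.0
grip_force: 44.5
```

```bash
python3 - <<'E'
from h import *
st(); snap("wrist","j.png",scale=1.5)
from scipy.spatial.transform import Rotation as R
y=R.from_rotvec(monitor.get_obs()["eef_rot"]).as_matrix()[:,1];print("tool y angle",np.arctan2(y[1],y[0]))
E
```

```text
{'time_s': 18.95, 'tcp_pos': [556.253, 310.597, 98.235], 'eef_rot': [-2.168, -2.273, -0.0], 'joint_pos': [0.509, 0.547, 0.112, 1.137, 0.001, 2.033], 'force': [0.313, 0.07, -0.889], 'finger_gap': 63.966, 'grip_force': 44.462}
tool y angle 0.05173939997960339
```

View pics/j.png

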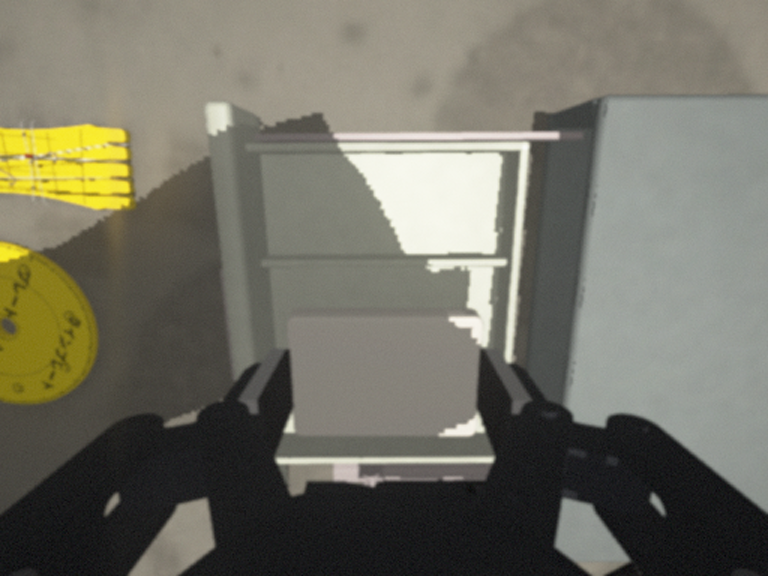

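The held box spans rows 312–437 and columns 290–483. Divider 0 is at row 262 and the −y wall at row 460.

```bash
python3 - <<'E'
from h import *
f=lambda x,y,z:p2w("j.png",(x/1.5,y/1.5),z)
for n,(x,y,z) in dict(b00=(292,317,108),b01=(478,317,108),b10=(294,436,108),b11=(478,434,108),div0a=(265,262,30),div0b=(505,262,30),wallL=(250,147,38),wallLb=(520,147,38),wallRa=(280,461,38),wallRb=(493,461,38),panin=(248,150,52),rearin=(516,250,38)).items(): print(n,f(x,y,z))
E
```

```text
b00 [525.  331.3 108. ]
b01 [587.2 334.2 108. ]
b10 [525.2 285.4 108. ]
b11 [592.1 289.4 108. ]
div0a [494.8 332.2  30. ]
div0b [617.5 338.   30. ]
wallL [491.8 387.5  38. ]
wallLb [615.2 393.3  38. ]
wallRa [502.1 219.3  38. ]
wallRb [622.6 225.   38. ]
panin [495.1 385.7  52. ]
rearin [619.7 345.8  38. ]
```

>>> carry_out:
  increments:
    - [0.5,-0.0003,-0.003,-0.01,0,0,0]
    - [0.5,0,0,-0.025,0,0,0]
    - [0.5,0,0,-0.025,0,0,0]
    - [0.5,0,0,-0.015,0,0,0]
    - [0.5,0,0,-0.004,0,0,0]
    - [0.5,0,0,0,0,0,0]

```text
time_s: 19.6
tcp_pos: [555.3, 304.2, 20.0]
eef_rot: [-2.163, -2.278, -0.001]
force: [-0.7, 3.2, 5.4]
finger_gap: 64.2
grip_force: 57.6
```

>>> carry_out:
  increments:
    - [0.5,0,0.001,0.002,0,0,0]
    - [0.5,0,0.002,0,0,0,0]
    - [0.5,0,0,0,0,0,0]

```text
time_s: 19.9
tcp_pos: [555.2, 307.3, 21.8]
eef_rot: [-2.164, -2.277, 0.001]
force: [-0.0, 0.3, -0.1]
finger_gap: 64.2
grip_force: 56.9
```

Free of contact now at y = 307.3, so I'll go down the rest of the way.

>>> carry_out:
  increments:
    - [0.5,0,0,-0.003,0,0,0]
    - [0.5,0,0,-0.002,0,0,0]
    - [0.5,0,0,-0.0015,0,0,0]
    - [0.5,0,0,0,0,0,0]

```text
time_s: 20.3
tcp_pos: [555.8, 307.5, 15.9]
eef_rot: [2.164, 2.277, 0.001]
force: [-1.3, -4.5, 9.1]
finger_gap: 64.3
grip_force: 58.0
```

>>> carry_out:
  increments:
    - [0.1,0,0,0,0,0,0]
    - [0.1,0,0,0,0,0,0]
    - [0.1,0,0,0.01,0,0,0]
    - [0.1,0,0,0.03,0,0,0]
    - [0.1,0,0,0.04,0,0,0]
    - [0.1,0,-0.01,0.04,0,0,0]
    - [0.1,0,-0.02,0.02,0,0,0]
    - [0.1,0,0,0,0,0,0]

```text
time_s: 21.1
tcp_pos: [557.0, 277.0, 159.7]
eef_rot: [2.164, 2.274, 0.008]
force: [1.3, 0.9, -0.2]
finger_gap: 77.2
grip_force: 0.0
```

```bash
python3 - <<'E'
from h import *
st(); snap("wrist","k.png",crop=(110,40,420,260),scale=2)
E
```

```text
{'time_s': 21.1, 'tcp_pos': [556.995, 276.951, 159.71], 'eef_rot': [2.164, 2.274, 0.008], 'joint_pos': [0.462, 0.482, 0.166, 1.249, -0.0, 1.983], 'force': [1.257, 0.907, -0.232], 'finger_gap': 77.198, 'grip_force': 0.0}
```

View pics/k.png

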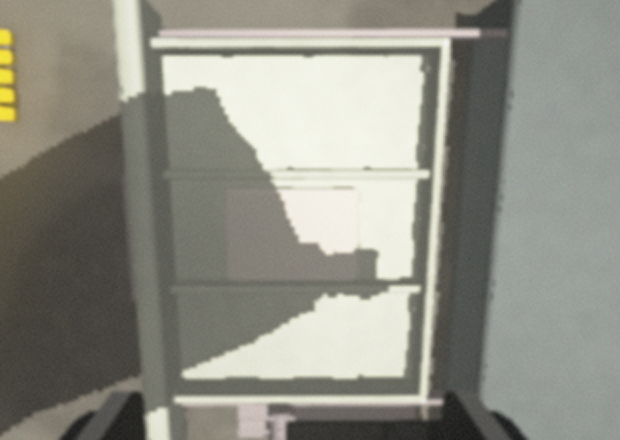

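The box lies flat in lane 1, at rows 187–282 between the dividers at 175 and 288. Next is the second box.

>>> carry_out:
  increments:
    - [0.5,-0.0063,-0.0333,0.0015,0,0,-0.0158]
    - [0.5,-0.0063,-0.0333,0.0015,0,0,-0.0158]
    - [0.5,-0.0063,-0.0333,0.0015,0,0,-0.0158]
    - [0.5,-0.0063,-0.0333,0.0015,0,0,-0.0158]
    - [0.5,-0.0063,-0.0333,0.0015,0,0,-0.0158]
    - [0.5,-0.0063,-0.0333,0.0015,0,0,-0.0158]
    - [0.5,-0.0063,-0.0333,0.0015,0,0,-0.0158]
    - [0.5,-0.0063,-0.0333,0.0015,0,0,-0.0158]
    - [0.5,-0.0063,-0.0333,0.0015,0,0,-0.0158]
    - [0.5,-0.0063,-0.0333,0.0015,0,0,-0.0158]
    - [0.5,-0.0063,-0.0333,0.0015,0,0,-0.0158]
    - [0.5,-0.0063,-0.0333,0.0015,0,0,-0.0158]

```text
time_s: 22.35
tcp_pos: [479.1, -122.5, 172.7]
eef_rot: [-2.369, -2.061, 0.001]
force: [0.0, 1.0, -0.3]
finger_gap: 42.5
grip_force: 0.0
```

```bash
cat >> h.py <<'E'
def yaw():
    from scipy.spatial.transform import Rotation as R
    y=R.from_rotvec(monitor.get_obs()["eef_rot"]).as_matrix()[:,1]; print("yaw",round(float(np.arctan2(y[1],y[0])),4))
E
python3 - <<'E'
from h import *
st(); yaw(); im=snap("wrist","l.png")
hsv=cv2.cvtColor(im,cv2.COLOR_BGR2HSV)
e=cv2.imread("pics/raw_e.png"); he=cv2.cvtColor(e,cv2.COLOR_BGR2HSV)
print("ref e: box lit",he[100,260],"box shade",he[175,261],"wood",he[100,247],he[180,250])
p=w2p("l.png",(481,-122,54)); print(p)
wood=((hsv[...,1]>85)&(hsv[...,0]<25)).astype(np.uint8)
for v in range(40,240,8):   # in-rail row profile: wood extents and box (low-sat) run between
    c=np.where(wood[v,220:300])[0]
    if len(c): 
        r=np.arange(c[0],c[-1]+1); b=r[wood[v,220+r]==0]; print(v,220+c[0],220+c[-1],(220+b[0],220+b[-1],len(b)) if len(b) else None)
E
```

```text
{'time_s': 22.35, 'tcp_pos': [479.125, -122.542, 172.703], 'eef_rot': [-2.369, -2.061, 0.001], 'joint_pos': [-0.251, 0.222, -0.172, 1.178, 0.0, 1.459], 'force': [0.02, 1.048, -0.279], 'finger_gap': 42.465, 'grip_force': 0.0}
yaw -0.1388
ref e: box lit [ 15   2 255] box shade [ 18  26 176] wood [ 19 107 248] [ 15 120 151]
[257.6 188.1]
40 253 263 (np.int64(254), np.int64(261), 3)
48 238 277 None
56 238 276 None
64 239 276 None
72 239 276 None
80 239 276 None
88 239 276 None
96 239 276 None
104 239 275 None
112 239 275 None
120 239 275 None
128 240 275 None
136 240 275 None
144 240 274 None
152 240 274 (np.int64(252), np.int64(262), 11)
160 240 274 (np.int64(252), np.int64(263), 12)
168 240 274 (np.int64(252), np.int64(263), 12)
176 240 274 (np.int64(252), np.int64(263), 12)
184 240 273 (np.int64(252), np.int64(263), 12)
192 240 273 (np.int64(252), np.int64(262), 11)
200 241 273 (np.int64(252), np.int64(262), 11)
208 241 273 (np.int64(252), np.int64(263), 12)
216 240 273 (np.int64(252), np.int64(263), 12)
224 241 273 None
232 241 273 None
```

Box A is still in its place; its centre column of 257.5 matches the predicted 257.6. I'll grip it, lift it and carry it to the same spot.

>>> carry_out:
  increments:
    - [0.5,0.0018,0,-0.02,0,0,0]
    - [0.5,0,0,-0.035,0,0,0]
    - [0.5,0,0,-0.035,0,0,0]
    - [0.5,0,0,-0.03,0,0,0]
    - [0.5,0,0,-0.015,0,0,0]
    - [0.5,0,0,-0.005,0,0,0]
    - [0.5,0,0,0,0,0,0]
    - [1,0,0,0,0,0,0]
    - [1,0,0,0,0,0,0]
    - [1,0,0,0,0,0,0]
    - [1,0,0,0,0,0,0]

```text
time_s: 23.5
tcp_pos: [481.6, -121.8, 34.2]
eef_rot: [2.37, 2.062, 0.0]
force: [-3.5, 1.5, 6.4]
finger_gap: 9.6
grip_force: 40.2
```

>>> carry_out:
  increments:
    - [1,0,0,0.012,0,0,0]
    - [1,0,0,0.02,0,0,0]
    - [1,0,0,0.02,0,0,0]
    - [1,0,0,0.018,0,0,0]
    - [1,-0.0114,0.023,0,0,0,0]
    - [1,-0.0114,0.023,0,0,0,0]
    - [1,-0.0114,0.023,0,0,0,0]
    - [1,-0.0114,0.023,0,0,0,0]
    - [1,-0.0114,0.023,0,0,0,0]
    - [1,-0.0114,0.023,0,0,0,0]
    - [1,-0.0114,0.023,0,0,0,0]
    - [1,0,0,0,0,0,0]

```text
time_s: 24.7
tcp_pos: [401.1, 41.0, 104.6]
eef_rot: [2.367, 2.065, 0.002]
force: [-0.2, -0.7, 0.6]
finger_gap: 9.5
grip_force: 39.2
```

>>> carry_out:
  increments:
    - [1,0,0,-0.02,0,0,0]
    - [1,0,0,-0.03,0,0,0]
    - [1,0,0,-0.02,0,0,0]
    - [1,0,0,-0.004,0,0,0]
    - [1,0,0,0,0,0,0]

```text
time_s: 25.2
tcp_pos: [402.0, 38.9, 29.9]
eef_rot: [-2.37, -2.062, 0.0]
force: [0.7, 0.1, -1.0]
finger_gap: 9.5
grip_force: 39.2
```

>>> carry_out:
  increments:
    - [1,0,0,-0.0015,0,0,0]
    - [1,0,0,-0.0012,0,0,0]
    - [1,0,0,0,0,0,0]

```text
time_s: 25.5
tcp_pos: [402.3, 39.2, 27.3]
eef_rot: [2.37, 2.062, 0.001]
force: [-0.7, 0.1, -1.0]
finger_gap: 9.4
grip_force: 39.2
```

Close enough (about 1 mm above the desk). Release it, go behind it, push it over, and rise.

>>> carry_out:
  increments:
    - [1,0,0,-0.0007,0,0,0]
    - [0.7,0,0,0,0,0,0]
    - [0.7,0,0,0,0,0,0]
    - [0.7,0,0,0.01,0,0,0]
    - [0.7,0,0,0.02,0,0,0]
    - [0.7,0,0,0.02,0,0,0]
    - [1,-0.01,0.0015,0,0,0,0]
    - [1,-0.015,0.002,0,0,0,0]
    - [1,-0.015,0.002,0,0,0,0]
    - [1,-0.002,0,-0.015,0,0,0]
    - [1,0,0,-0.02,0,0,0]
    - [1,0,0,-0.007,0,0,0]

```text
time_s: 26.7
tcp_pos: [358.5, 44.6, 33.0]
eef_rot: [-2.369, -2.062, 0.002]
force: [-0.6, -0.5, 0.8]
finger_gap: 0.3
grip_force: 0.0
```

>>> carry_out:
  increments:
    - [1,0.01,-0.0014,0,0,0,0]
    - [1,0.01,-0.0014,0,0,0,0]
    - [1,0.005,-0.0007,0,0,0,0]
    - [1,0.005,-0.0007,0,0,0,0]
    - [1,0.005,-0.0007,0,0,0,0]
    - [1,0.006,-0.0008,0,0,0,0]
    - [1,0.006,-0.0008,0,0,0,0]
    - [1,0,0,0,0,0,0]
    - [0.0,0,0,0.03,0,0,0]
    - [0.0,0.01,0,0.03,0,0,0]
    - [0.0,0.02,0,0.03,0,0,0]
    - [0.0,0,0,0,0,0,0]

```text
time_s: 27.9
tcp_pos: [440.4, 38.4, 127.5]
eef_rot: [2.367, 2.06, 0.008]
force: [0.9, 1.4, -0.7]
finger_gap: 58.2
grip_force: 0.0
```

```bash
python3 - <<'E'
from h import *
st(); yaw(); im=snap("wrist","m.png")
old=cv2.imread("pics/raw_i.png")
h0=cv2.cvtColor(old,cv2.COLOR_BGR2HSV);h1=cv2.cvtColor(im,cv2.COLOR_BGR2HSV)
print("i: box/shadow/desk",h0[190,240],h0[190,200],h0[210,285])
print("m:",h1[190,240],h1[190,200],h1[210,285])
Q=np.array([w2p("m.png",(x,y,10)) for x,y in((414.7,66.9),(459.1,60.7),(451.7,-4.9),(405.9,1.2))]);print(Q)
g=cv2.GaussianBlur(im,(3,3),0).astype(int); c=Q.mean(0).astype(int)
ref=np.median(g[c[1]-6:c[1]+7,c[0]-12:c[0]+8].reshape(-1,3),0); print(c,ref)
m=(np.abs(g-ref).max(2)<14).astype(np.uint8)
n,l,s,ct=cv2.connectedComponentsWithStats(m); k=l[c[1],c[0]]; print(s[k])
cn=max(cv2.findContours((l==k).astype(np.uint8),0,2)[0],key=cv2.contourArea); print(cv2.minAreaRect(cn))
E
```

```text
{'time_s': 27.9, 'tcp_pos': [440.446, 38.398, 127.536], 'eef_rot': [2.367, 2.06, 0.008], 'joint_pos': [0.087, 0.138, -0.394, 1.033, -0.0, 1.796], 'force': [0.933, 1.406, -0.664], 'finger_gap': 58.243, 'grip_force': 0.0}
yaw -0.1387
i: box/shadow/desk [ 23  26 177] [25 30 92] [ 20  37 186]
m: [ 19  23 174] [22 31 91] [ 18  38 188]
[[223.3 164. ]
 [271.2 163.9]
 [272.  229.3]
 [225.8 229.7]]
[248 196] [158. 168. 173.]
[  152     0   360   270 33919]
((331.5, 134.5), (269.0, 359.0), 90.0)
```

```bash
python3 - <<'E'
from h import *
def prof(fn):
    V=cv2.imread("pics/raw_"+fn).max(2).astype(int)
    e=[]
    for v in (175,195,215): e+=[("L",v,215+np.argmax(np.diff(V[v,215:240]))+.5),("R",v,260+np.argmin(np.diff(V[v,260:285]))+.5)]
    for u in (235,245,255): e+=[("T",u,155+np.argmax(np.diff(V[155:175,u]))+.5),("B",u,220+np.argmin(np.diff(V[220:240,u]))+.5)]
    print(fn,[(a,b,float(c)) for a,b,c in e])
prof("i.png");prof("m.png")
E
```

```text
i.png [('L', 175, 222.5), ('R', 175, 271.5), ('L', 195, 223.5), ('R', 195, 270.5), ('L', 215, 224.5), ('R', 215, 271.5), ('T', 235, 162.5), ('B', 235, 228.5), ('T', 245, 162.5), ('B', 245, 226.5), ('T', 255, 163.5), ('B', 255, 230.5)]
m.png [('L', 175, 222.5), ('R', 175, 270.5), ('L', 195, 222.5), ('R', 195, 270.5), ('L', 215, 223.5), ('R', 215, 271.5), ('T', 235, 159.5), ('B', 235, 226.5), ('T', 245, 159.5), ('B', 245, 225.5), ('T', 255, 160.5), ('B', 255, 231.5)]
```

The box fell just like the first one, only about 2 mm farther along +y. I'll repeat the centring, turn and grip.

>>> carry_out:
  increments:
    - [0,-0.0078,-0.0052,-0.02,0,0,0]
    - [0,0,0,-0.035,0,0,0]
    - [0,0,0,-0.035,0,0,0]
    - [0.15,0,0,-0.025,0,0,0]
    - [0.15,0,0,-0.01,0,0,0]
    - [0.15,0,0,0,0,0,0]
    - [0.4,0,0,0,0,0,0]
    - [0.6,0,0,0,0,0,0]
    - [0.6,0,0,0,0,0,0]
    - [0.6,0,0,0,0,0,0]
  squeeze: 20

```text
time_s: 28.95
tcp_pos: [429.8, 33.1, 0.3]
eef_rot: [2.369, 2.062, 0.002]
force: [-1.9, 0.1, 6.5]
finger_gap: 45.2
grip_force: 19.9
```

>>> carry_out:
  increments:
    - [0.3,0,0,0,0,0,0]
    - [0.2,0,0,0,0,0,0]
    - [0,0,0,0.02,0,0,0]
    - [0,0,0,0.02,0,0,0.14]
    - [0,0,0,0,0,0,0.14]
    - [0,0,0,0,0,0,0.14]
    - [0,0,0,0,0,0,0.14]
    - [0,0,0,0,0,0,0.14]
    - [0,0,0,0,0,0,0.14]
    - [0,0,0,0,0,0,0.14]
    - [0,0,0,0,0,0,0.14]
    - [0,0,0,0,0,0,0.14]

```text
time_s: 30.15
tcp_pos: [429.1, 33.0, 39.4]
eef_rot: [0.691, 3.064, 0.0]
force: [-0.9, -1.1, 0.2]
finger_gap: 85.2
grip_force: 0.0
```

>>> carry_out:
  increments:
    - [0,0,0,0,0,0,0.14]
    - [0,0,0,0,0,0,0.14]
    - [0,0,0,0,0,0,0.03]
    - [0,0,0,0,0,0,0]

```text
time_s: 30.55
tcp_pos: [429.1, 33.0, 39.3]
eef_rot: [0.222, 3.133, 0.0]
force: [-0.1, -0.6, -0.1]
finger_gap: 85.5
grip_force: 0.0
```

>>> carry_out:
  increments:
    - [0,0.0005,0,-0.02,0,0,0]
    - [0,0,0,-0.015,0,0,0]
    - [0,0,0,-0.005,0,0,0]
    - [0.3,0,0,0,0,0,0]
    - [0.5,0,0,0,0,0,0]
    - [0.5,0,0,0,0,0,0]
    - [0.5,0,0,0,0,0,0]
    - [0.5,0,0,0.01,0,0,0]
    - [0.5,0,0,0.03,0,0,0]
    - [0.5,0,0,0.04,0,0,0]
    - [0.5,0,0,0.02,0,0,0]
    - [0.5,0,0,0,0,0,0]
  squeeze: 40

```text
time_s: 31.75
tcp_pos: [431.5, 33.2, 102.6]
eef_rot: [0.219, 3.129, 0.001]
force: [-0.4, 0.3, -1.3]
finger_gap: 64.5
grip_force: 44.4
```

>>> carry_out:
  increments:
    - [0.5,0.0129,0.0218,0,0,0,-0.138]
    - [0.5,0.0129,0.0218,0,0,0,-0.138]
    - [0.5,0.0129,0.0218,0,0,0,-0.138]
    - [0.5,0.0129,0.0218,0,0,0,-0.138]
    - [0.5,0.0129,0.0218,0,0,0,-0.138]
    - [0.5,0.0129,0.0218,0,0,0,-0.138]
    - [0.5,0.0129,0.0218,0,0,0,-0.138]
    - [0.5,0.0129,0.0218,0,0,0,-0.138]
    - [0.5,0.0129,0.0218,0,0,0,-0.138]
    - [0.5,0.0129,0.0218,0,0,0,-0.138]
    - [0.5,0,0,0,0,0,0]
    - [0.5,0,0,0,0,0,0]

```text
time_s: 32.95
tcp_pos: [558.2, 251.1, 98.5]
eef_rot: [-2.161, -2.28, 0.002]
force: [-0.1, -1.6, 0.6]
finger_gap: 64.6
grip_force: 44.4
```

>>> carry_out:
  increments:
    - [0.5,0,0,-0.01,0,0,0]
    - [0.5,0,0,-0.02,0,0,0]
    - [0.5,0,0,-0.015,0,0,0]
    - [0.5,0,0,0,0,0,0]
    - [0.5,0,0,0,0,0,0]

```text
time_s: 33.45
tcp_pos: [558.2, 250.4, 54.2]
eef_rot: [-2.163, -2.278, 0.001]
force: [0.6, 0.2, -0.2]
finger_gap: 64.3
grip_force: 44.4
```

```bash
python3 - <<'E'
from h import *
st(); yaw(); im=snap("wrist","n.png")
V=im.max(2).astype(int)
# divider1/div0 rows predicted vs lines
for n,p in dict(div1=(558,279.4,30),div0=(558,335.2,30),bt=(559,274.4,65),bb=(559,228.4,65)).items(): print(n,w2p("n.png",p))
print(V[150:300:1,256].tolist())
E
```

```text
{'time_s': 33.45, 'tcp_pos': [558.162, 250.405, 54.151], 'eef_rot': [-2.163, -2.278, 0.001], 'joint_pos': [0.422, 0.527, -0.037, 1.007, -0.0, 1.941], 'force': [0.606, 0.18, -0.229], 'finger_gap': 64.311, 'grip_force': 44.421}
yaw 0.0515
div1 [257.3 182.4]
div0 [262.5  85.1]
bt [259.  208.7]
bb [254.4 289.1]
[134, 134, 133, 133, 127, 131, 133, 135, 131, 133, 133, 131, 130, 132, 129, 130, 127, 131, 130, 132, 131, 130, 128, 129, 127, 124, 114, 105, 104, 105, 110, 115, 119, 117, 117, 114, 114, 114, 117, 116, 119, 114, 114, 116, 114, 114, 118, 112, 116, 114, 115, 113, 115, 115, 112, 111, 113, 108, 114, 116, 118, 124, 130, 133, 130, 129, 131, 133, 129, 126, 129, 128, 130, 126, 132, 129, 127, 128, 127, 129, 131, 129, 128, 128, 126, 128, 125, 130, 125, 129, 126, 126, 127, 128, 128, 129, 127, 127, 131, 125, 128, 126, 125, 127, 130, 127, 128, 127, 129, 128, 124, 127, 127, 129, 128, 131, 125, 128, 128, 128, 128, 124, 127, 125, 125, 127, 127, 128, 127, 124, 126, 127, 124, 125, 126, 126, 124, 125, 126, 116, 88, 53, 41, 41, 39, 39, 40, 42, 41, 43]
```

>>> carry_out:
  increments:
    - [0.5,0,0.001,-0.01,0,0,0]
    - [0.5,0,0,-0.012,0,0,0]
    - [0.5,0,0,-0.008,0,0,0]
    - [0.5,0,0,-0.004,0,0,0]
    - [0.5,0,0,0,0,0,0]

```text
time_s: 34.0
tcp_pos: [558.0, 251.8, 19.2]
eef_rot: [-2.163, -2.277, 0.002]
force: [-0.5, -0.4, 0.2]
finger_gap: 64.2
grip_force: 44.4
```

Free of contact at z = 19 (the box is below the divider tops), so I can lower it the last bit and release.

>>> carry_out:
  increments:
    - [0.5,0,0,-0.002,0,0,0]
    - [0.5,0,0,-0.0015,0,0,0]
    - [0.5,0,0,0,0,0,0]
    - [0.1,0,0,0,0,0,0]
    - [0.1,0,0,0,0,0,0]
    - [0.1,0,0,0,0,0,0]
    - [0.1,0,0,0.01,0,0,0]
    - [0.1,0,0,0.03,0,0,0]
    - [0.1,0,0,0.04,0,0,0]
    - [0.1,0,0,0.04,0,0,0]
    - [0.1,0,-0.02,0.02,0,0,0]
    - [1,0,-0.02,0,0,0,0]

```text
time_s: 35.2
tcp_pos: [560.1, 212.5, 161.0]
eef_rot: [2.161, 2.277, 0.008]
force: [0.6, -0.3, -0.5]
finger_gap: 64.0
grip_force: 0.0
```

>>> carry_out:
  increments:
    - [1,0,0,0,0,0,0]
    - [1,0,0,0,0,0,0]

```text
time_s: 35.4
tcp_pos: [558.5, 211.9, 157.1]
eef_rot: [-2.164, -2.277, -0.001]
force: [-0.8, -0.4, -1.2]
finger_gap: 33.6
grip_force: 0.0
```

```bash
python3 - <<'E'
from h import *
st(); yaw(); snap("wrist","o.png",crop=(90,20,420,290),scale=2)
E
```

```text
{'time_s': 35.4, 'tcp_pos': [558.503, 211.884, 157.097], 'eef_rot': [-2.164, -2.277, -0.001], 'joint_pos': [0.363, 0.436, 0.088, 1.222, 0.0, 1.883], 'force': [-0.765, -0.403, -1.227], 'finger_gap': 33.63, 'grip_force': 0.0}
yaw 0.0507
```

View pics/o.png

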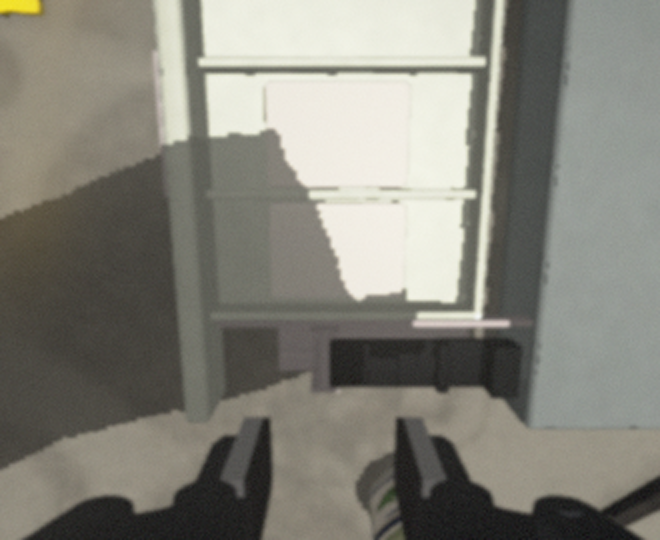

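Both boxes lie flat in lanes 1 and 2. The black pad spans (335–435, 340–385) with its centre at about (385,362), and the ridge is at about 441.

```bash
python3 - <<'E'
from h import *
f=lambda x,y,z:p2w("o.png",(90+x/2,20+y/2),z)
for n,a in dict(padc=(385,362,46),ridge=(441,362,54),padtop=(385,341,46),padbot=(385,386,46),cab=(533,365,60),catch=(520,365,46),start=(330,362,46),jar=(385,500,98)).items(): print(n,f(*a))
E
```

```text
padc [584.6 203.3  46. ]
ridge [609.4 207.   54. ]
padtop [583.9 213.6  46. ]
padbot [585.6 191.3  46. ]
cab [649.4 209.5  60. ]
catch [648.7 205.   46. ]
start [558.6 202.   46. ]
jar [583.2 160.8  98. ]
```

>>> carry_out:
  increments:
    - [1,0.015,-0.0045,-0.02,0,0,0]
    - [1,0.0145,-0.0045,-0.03,0,0,0]
    - [1,0,0,-0.03,0,0,0]
    - [1,0,0,-0.025,0,0,0]
    - [1,0,0,0,0,0,0]
    - [1,0,0,0,0,0,0]

```text
time_s: 36.05
tcp_pos: [587.8, 203.5, 52.0]
eef_rot: [-2.163, -2.278, 0.001]
force: [0.8, 0.6, 0.2]
finger_gap: 0.2
grip_force: 0.0
```

>>> carry_out:
  increments:
    - [1,0,0,-0.005,0,0,0]
    - [1,0,0,-0.003,0,0,0]
    - [1,0,0,-0.003,0,0,0]
    - [1,0,0,-0.001,0,0,0]
    - [1,0,0,0,0,0,0]

```text
time_s: 36.55
tcp_pos: [588.6, 203.4, 40.3]
eef_rot: [2.163, 2.278, 0.002]
force: [0.7, 2.3, 6.3]
finger_gap: 0.0
grip_force: 2.9
```

>>> carry_out:
  increments:
    - [1,0,0,-0.0008,0,0,0]
    - [1,0.003,0.0002,0,0,0,0]
    - [1,0.003,0.0002,0,0,0,0]
    - [1,0.003,0.0002,0,0,0,0]
    - [1,0.003,0.0001,0,0,0,0]
    - [1,0.003,0.0002,0,0,0,0]
    - [1,0.003,0.0001,0,0,0,0]
    - [1,0,0,0,0,0,0]

```text
time_s: 37.35
tcp_pos: [607.0, 204.4, 39.9]
eef_rot: [2.163, 2.277, 0.003]
force: [0.7, 1.6, 11.3]
finger_gap: -0.1
grip_force: 5.5
```

>>> carry_out:
  increments:
    - [1,0.003,0.0002,0,0,0,0]
    - [1,0.003,0.0001,0,0,0,0]
    - [1,0.003,0.0002,0,0,0,0]
    - [1,0.003,0.0002,0,0,0,0]

```text
time_s: 37.75
tcp_pos: [618.6, 205.1, 39.9]
eef_rot: [2.163, 2.278, 0.002]
force: [-2.0, 2.0, 11.8]
finger_gap: 0.1
grip_force: 5.5
```

```bash
python3 - <<'E'
from h import *
st(); im=snap("scene","q.png")
# panel: compare predicted top-outer edge for different openings with the picture
c=np.array([1,.051,0])
V=im.max(2).astype(int)
for y0 in (330,380):
    base=np.array([651-.05*(y0-190)-12,y0,52.])
    row=[]
    for out in range(150,90,-4):
        u=w2p("q.png",base-c*out); row.append((out,int(V[int(round(u[1])),int(round(u[0]))])))
    print(y0,row)
E
```

```text
{'time_s': 37.75, 'tcp_pos': [618.605, 205.056, 39.912], 'eef_rot': [2.163, 2.278, 0.002], 'joint_pos': [0.32, 0.614, 0.073, 1.028, 0.0, 1.839], 'force': [-2.015, 1.957, 11.815], 'finger_gap': 0.108, 'grip_force': 5.474}
330 [(150, 105), (146, 132), (142, 137), (138, 172), (134, 172), (130, 155), (126, 185), (122, 218), (118, 251), (114, 239), (110, 235), (106, 254), (102, 170), (98, 255), (94, 255)]
380 [(150, 107), (146, 133), (142, 147), (138, 147), (134, 150), (130, 147), (126, 141), (122, 190), (118, 255), (114, 241), (110, 248), (106, 246), (102, 246), (98, 244), (94, 243)]
```

The drawer is about 123 mm out, past the catch. Next: lift off, go round to the front panel and push.

>>> carry_out:
  increments:
    - [1,-0.001,0,0.01,0,0,0]
    - [1,0,0,0.03,0,0,0]
    - [1,0,0,0.03,0,0,0]
    - [1,-0.03,0.01,0.005,0,0,0]
    - [1,-0.04,0.015,0,0,0,0]
    - [1,-0.04,0.015,0,0,0,0]
    - [1,-0.04,0.015,0,0,0,0]
    - [1,0,0,-0.02,0,0,0]
    - [1,0,0,-0.03,0,0,0]
    - [1,0,0,-0.03,0,0,0]
    - [1,0,0,-0.005,0,0,0]
    - [1,0,0,0,0,0,0]

```text
time_s: 39.0
tcp_pos: [466.5, 259.3, 28.8]
eef_rot: [-2.163, -2.277, 0.002]
force: [0.4, 0.1, 0.8]
finger_gap: -0.0
grip_force: 0.0
```

>>> carry_out:
  increments:
    - [1,0.008,0.0004,0,0,0,0]
    - [1,0.008,0.0004,0,0,0,0]
    - [1,0.008,0.0004,0,0,0,0]
    - [1,0.008,0.0004,0,0,0,0]
    - [1,0.008,0.0004,0,0,0,0]
    - [1,0.01,0.0005,0,0,0,0]
    - [1,0.01,0.0005,0,0,0,0]
    - [1,0.01,0.0005,0,0,0,0]
    - [1,0.01,0.0005,0,0,0,0]

```text
time_s: 39.9
tcp_pos: [547.9, 263.8, 28.8]
eef_rot: [-2.163, -2.278, -0.0]
force: [-2.3, 2.0, 2.3]
finger_gap: 0.4
grip_force: 1.5
```

>>> carry_out:
  increments:
    - [1,0.01,0.0005,0,0,0,0]
    - [1,0.01,0.0005,0,0,0,0]
    - [1,0.01,0.0005,0,0,0,0]
    - [1,0.01,0.0005,0,0,0,0]
    - [1,0.01,0.0005,0,0,0,0]
    - [1,0.008,0.0004,0,0,0,0]
    - [1,0.006,0.0003,0,0,0,0]
    - [1,0.003,0.0002,0,0,0,0]
    - [1,0,0,0,0,0,0]

```text
time_s: 40.8
tcp_pos: [614.5, 266.9, 28.7]
eef_rot: [2.164, 2.277, 0.0]
force: [0.4, -0.0, 0.5]
finger_gap: -0.3
grip_force: 0.0
```

>>> carry_out:
  increments:
    - [1,0.002,0.0001,0,0,0,0]
    - [1,0.002,0.0001,0,0,0,0]
    - [1,0.002,0.0001,0,0,0,0]
    - [1,0.0015,0.0001,0,0,0,0]
    - [1,0,0,0,0,0,0]

```text
time_s: 41.3
tcp_pos: [619.6, 267.2, 28.6]
eef_rot: [-2.162, -2.277, 0.005]
force: [-16.4, -2.6, 9.5]
finger_gap: -0.1
grip_force: 8.4
```

At the stop (16 N). I'll hold briefly, back away and check.

>>> carry_out:
  increments:
    - [1,0.001,0,0,0,0,0]
    - [1,0,0,0,0,0,0]
    - [1,0,0,0,0,0,0]
    - [1,-0.01,-0.0005,0,0,0,0]
    - [1,-0.03,0,0,0,0,0]
    - [1,-0.04,0,0.02,0,0,0]
    - [1,-0.04,-0.01,0.04,0,0,0]
    - [1,-0.04,-0.03,0.04,0,0,0]
    - [1,-0.03,-0.04,0.04,0,0,0]
    - [1,-0.02,-0.045,0.02,0,0,0]
    - [1,0,-0.04,0,0,0,0]
    - [1,0,0,0,0,0,0]

```text
time_s: 42.5
tcp_pos: [434.4, 118.1, 166.2]
eef_rot: [2.166, 2.273, 0.003]
force: [1.0, 1.4, -0.2]
finger_gap: -0.3
grip_force: 0.0
```

```bash
python3 - <<'E'
from h import *
st(); im=snap("scene","r.png"); c=np.array([1,.051,0]); V=im.max(2).astype(int)
for y0 in (220,300,380):
    base=np.array([651-.05*(y0-190)-12,y0,52.])
    print(y0,[(o,int(V[tuple(np.round(w2p("r.png",base-c*o)).astype(int)[::-1])])) for o in range(40,-20,-4)])
# jar, duck, tape unchanged?
a=cv2.imread("pics/raw_a.png")
for n,(x0,y0,x1,y1) in dict(jar=(208,186,234,230),duck=(250,182,272,202),tape=(354,156,372,194)).items():
    d=cv2.absdiff(a[y0:y1,x0:x1],im[y0:y1,x0:x1]).max(2); print(n,"median diff",np.median(d),"share>40",round(float((d>40).mean()),3))
E
```

```text
{'time_s': 42.5, 'tcp_pos': [434.414, 118.113, 166.197], 'eef_rot': [2.166, 2.273, 0.003], 'joint_pos': [0.266, 0.132, -0.298, 1.138, -0.001, 1.789], 'force': [0.975, 1.364, -0.186], 'finger_gap': -0.293, 'grip_force': 0.0}
220 [(40, 97), (36, 95), (32, 147), (28, 134), (24, 130), (20, 131), (16, 132), (12, 132), (8, 127), (4, 153), (0, 239), (-4, 235), (-8, 96), (-12, 101), (-16, 135)]
300 [(40, 100), (36, 99), (32, 118), (28, 129), (24, 141), (20, 152), (16, 150), (12, 123), (8, 173), (4, 180), (0, 242), (-4, 234), (-8, 117), (-12, 99), (-16, 174)]
380 [(40, 92), (36, 89), (32, 143), (28, 129), (24, 130), (20, 128), (16, 129), (12, 130), (8, 122), (4, 132), (0, 237), (-4, 233), (-8, 123), (-12, 109), (-16, 164)]
jar median diff 9.0 share>40 0.0
duck median diff 122.0 share>40 0.966
tape median diff 7.0 share>40 0.01
```

```bash
python3 -c "
from station import arm; print(arm.job_done())"
```

```text
the job is handed in; nothing more can be done
None
```

I pulled the drawer out, laid both boxes present flat in lanes 1 and 2, and used the lever to push the drawer home; I handed the job in after about 42 s, the jar and tape unmoved and the duck hidden by the arm at the last check.

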